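# Open the lane gate and feed the flanged hub

### The job

Push the yellow plate of the counterweighted gate arm away from you until the arm swings up past its balance point and stays raised by itself. Then push the flanged hub along the lane, under the raised arm, until it is fully home against the end stop. Use the fingers only to push: do not pinch or lift anything, keep the hub flat in the lane, and leave the other things where they are.

Things in the scene. Friction and masses are not known exactly. Their poses are not given: they have to be found in the camera images.
- lane: Fixed feed lane on an aluminium base plate 250 x 320 x 6 mm, top 6 mm above the bench. Origin: on the bench, mid-lane, under the stop blade of the closed gate. y runs along the lane (left at yaw 0; the hub travels to +y), x points away from the robot to the pivot. Slick black guide rails at x = -42 and +42 mm: 76 mm free between them, tops 16 mm above the bench, y -155 to +145 mm.
- gate_arm (a joint): Angle of the red and white gate arm about its level pivot axis: 0 = closed (arm level, pointing to the robot, its steel blade blocking the lane), growing as it swings up and away from the robot, 1.85 = raised on its own stop. Its dark counterweight makes it fall shut below about 0.9 rad and fall open above. Lightly damped, hardly any friction; 2 to 3 N at the plate moves it.
- push_plate (a point): Middle of the outer face (towards the robot when closed) of the yellow push plate on the arm's outer end, 64 wide x 50 tall x 8 mm thick. Closed, it is upright, 138 mm before and 68 mm above the pivot (154 mm above the bench). It swings with the arm about the pivot.
- gate_pivot (a point): Point on the gate arm's pivot axis, at x = 130, y = 0 mm of the lane, 86 mm above the bench; axes as the lane (y along the pivot axis). The grey fork that holds it spans x 110 to 150, y -29 to +29 mm of the lane, up to 96 mm above the bench.
- hub: Loose bright metal hub, 24 mm tall: round flange 68 mm across and 11 mm thick with a boss 48 mm across on top, about 0.3 kg, lying flat in the lane on the -y side of the gate. Origin: centre of its underside, 6 mm above the bench.
- lane_home (a point): Where the hub's origin lies when the hub is home: mid-lane at y = +96 mm, 6 mm above the bench; axes as the lane. The end stop crosses the lane there, its black rubber face at y = +130 mm, its top 36 mm above the bench. The other end of the lane is open.
- ring_bearing: Bystander: loose ball bearing 48 mm across, 11 mm tall, on the base plate beyond the lane, left of the fork. Origin: centre of its underside.
- brass_fitting: Bystander: loose brass fitting, 32 mm across, 45 mm tall, upright on the base plate beyond the lane, right of the fork. Origin: centre of its underside.
- oiler: Bystander: loose red oil can with a thin spout, 72 x 112 x 183 mm, on the bench to the right of the lane. Origin: centre of its underside.
Mind the look-alikes: they are no part of the job. Of the things that look like the hub, the middle-sized one is meant.

How it is judged:
On the way, in this order (a step that is already met when the one before it is completed fails the run):
1. the gate arm stands raised while the hub still lies before the gate (value of joint gate_arm above 1.7 rad and y of hub in the frame of lane below -0.04 m), for 0.3 s.
2. the hub is home against the end stop, the arm still raised (y of hub in the frame of lane above 0.09 m and horizontal distance between hub and lane_home below 0.009 m and value of joint gate_arm above 1.7 rad), for 0.2 s.
At the end, for the whole second after the job is handed in: The gate arm rests raised (joint above 1.7 rad) and the hub lies flat and still in the lane, home against the end stop (within 6 mm along the lane) (all of step 2 and angle between hub's own z axis and vertical below 0.08 rad and height (world z) of hub below 0.01 m and linear speed of hub below 0.02 m/s); the robot touches nothing.
It fails at once if the hub was lifted off the lane (height (world z) of hub above 0.016 m).
It fails at once if the hub was tipped (angle between hub's own z axis and vertical above 0.3 rad).
It fails at once if a bystander was disturbed (distance of any of ring_bearing, brass_fitting, oiler from where it was at the start of the episode above 0.02 m).
It also fails if it takes over 61 s, if anything falls off the work surface, if the arm or the gripper's body presses on something with over 40 N, if the wrist force passes 120 N, or if a joint passes its speed limit or range.

### The arm

A 6-joint arm with a two-finger parallel gripper is mounted at the origin on a cart in front of the work surface, level with it; the furniture and walls round the work are solid. World frame = base frame: x ahead of the robot, y to its left, z up, the work surface at z = 0. Lengths are in m, angles in rad, forces in N, time in s.
With the tool pointing down it reaches from about 0.35 to 0.775 m from the base axis. Payload 7.3 kg.
Tool frame: the origin (TCP) lies between the finger pads; the fingertips stand ahead of it and the grasp point (between the pads) lies 6 mm ahead of it (robot.tip_extent is the x of the fingertips in the tool frame, in m); x points along the fingers, z is the direction in which the jaws open and shut, and the axes are right-handed (so a half turn about x gives the same grasp; the last joint's range is limited). The gripper opens to 92 mm and grips with 3 to 60 N. Pads are 19 mm wide; open, the fingers measure 130 mm over their backs; the gripper's body (75 mm by 190 mm) begins 47 mm behind the grasp point.
Start: joints at [-1.491, 0.342, 1.524, -0, 1.275, -0.146], TCP at [0.118, -0.512, 0.252] pointing down, gripper open.
Joint ranges: [-2.53, 2.53], [-0.77, 2.02], [0.04, 2.7], [-1, 4.14], [0.28, 2.66], [-3.11, 3.11]. Speed limits (rad/s): [2.57, 2.57, 3.14, 3.14, 3.14, 3.14].

### API

Orientations are given as [roll, pitch, yaw] about the fixed x, y, z axes, in that order (R = Rz(yaw) Ry(pitch) Rx(roll)).
In Python, from cell import robot gives the robot as it stands. The module is installed in compiled form; this text tells all that it offers.
- The arm moves only by the shell command python3 -m creep 'ROWS' [FORCE]. ROWS is JSON, a list of rows, each an object with "translation": the shift along the tool's x, y, z in m, a list of three; "twist": the turn, a rotation vector about the tool's x, y, z in rad, a list of three; "hand": the opening in per cent of the stroke, from 0 (shut) to 100 (fully open). A call has 1 to 5 rows; each row is the pose to reach, as a shift and turn from the pose measured when the call began, along the tool's axes at that moment; what a row does not reach only later rows make up. A row lasts 1/10 s, in which the tool goes at most 50 mm and 8.59 degrees, less where a joint would pass 70% of its speed; a pose out of reach is approached as far as the arm can. A call with a gripper value outside its range is refused whole. The fingers move at their own pace and stop on an object; FORCE is the grip in N (left out, the last holds). Time passes only in rows, so rows that repeat a pose let the fingers close. It gives the time, the measured TCP pose, the force and the opening at its end, in the units of the state.
- robot.observe(): the state, without advancing time (a new reading comes with each control period).
- robot.read_camera(name): name is "scene" or "top"; returns the picture (400x640x3 uint8, blue, green, red); there is no depth.
- robot.calibration(name): a dict with "intrinsics" (3x3 intrinsics, pixels), "cam_to_world" (4x4, takes a point from camera to world coordinates). Camera axes: x right, y up, looking along -z (the intrinsics and any distortion apply to the point x, -y, -z); pixel columns grow to the right and rows downward; lengths in m; the calibration is good to about 2 mm. A picture is of the moment at which its call begins. calibration takes no time and is no camera call.
- robot.hand_in(): hands the job in, once; it reports no verdict.
The state is a dict: "time": time; "qpos": joint angles; "qvel": joint speeds; "joint_efforts": joint torques, N m; "tool_pos": TCP position; "tool_rot": TCP orientation; "contact_force": force on the tool from outside, world axes, zero at the start; "torque": the same for the moment, N m; "opening": finger opening in m.
Only numpy, scipy, OpenCV 4.12 (cv2) and the standard library are available. Lean on these libraries where they do the work, as an engineer would, in place of code of your own. Each camera call takes 0.05 s, during which the arm holds its last target. There are 200 camera calls.

## Working session

There is one attempt and no reset: what is moved stays moved. The work goes in short steps, Python scripts to look and compute and a shell command to move; the robot and the scene stay as the last step left them, time stands still between calls to the robot, and variables do not carry over. Pictures are saved under pics/ and viewed, about 8 in all and at most 12, crops included, and the job is handed in when it is done.

```bash
mkdir -p pics; cat > h.py <<'E'
import numpy as np, cv2
from cell import robot
from scipy.spatial.transform import Rotation as R
def ray(cam,u,v):
    c=robot.calibration(cam);K=np.array(c["intrinsics"]);T=np.array(c["cam_to_world"])
    d=np.linalg.inv(K)@[u,v,1];d=T[:3,:3]@[d[0],-d[1],-d[2]]
    return T[:3,3],d
def onz(cam,u,v,z):
    o,d=ray(cam,u,v);return o+d*(z-o[2])/d[2]
def proj(cam,p):
    c=robot.calibration(cam);K=np.array(c["intrinsics"]);T=np.array(c["cam_to_world"])
    q=T[:3,:3].T@(np.array(p)-T[:3,3]);q=K@[q[0],-q[1],-q[2]];return q[:2]/q[2]
E
python3 - <<'E'
from h import *
for n in("top","scene"):
    cv2.imwrite(f"pics/{n}0.png",robot.read_camera(n)); print({k:np.round(v,3).tolist() for k,v in robot.calibration(n).items()})
s=robot.observe();print(s, robot.tip_extent)
E
```

```text
{'intrinsics': [[397.119, 0.0, 316.054], [0.0, 397.119, 206.096], [0.0, 0.0, 1.0]], 'cam_to_world': [[0.12, 0.972, -0.201, 0.371], [-0.993, 0.119, -0.019, -0.085], [0.006, 0.202, 0.979, 1.006], [0.0, 0.0, 0.0, 1.0]]}
{'intrinsics': [[397.667, 0.0, 320.403], [0.0, 397.667, 204.983], [0.0, 0.0, 1.0]], 'cam_to_world': [[-0.712, 0.364, -0.601, -0.082], [-0.702, -0.395, 0.592, 0.542], [-0.021, 0.843, 0.537, 0.709], [0.0, 0.0, 0.0, 1.0]]}
{'time': 0.1, 'qpos': array([-1.49100310e+00,  3.42633952e-01,  1.52488494e+00, -7.45618052e-06,
        1.27537018e+00, -1.45973419e-01]), 'qvel': array([ 0.00247757, -0.00266041, -0.00180539, -0.00063206,  0.00028453,
       -0.00049405]), 'joint_efforts': array([ 2.05439705e-03, -4.32004237e+01, -2.44694227e+01,  7.19339051e-02,
        5.26567816e-02, -4.95258269e-05]), 'tool_pos': array([ 0.11753179, -0.51136178,  0.2511371 ]), 'tool_rot': array([3.0011192 , 1.56949989, 1.6560917 ]), 'contact_force': array([-0.32818664, -0.50257268,  0.46659139]), 'torque': array([0.01999962, 0.00502521, 0.00292259]), 'opening': 0.09155488202134156} 0.025
```

View pics/top0.png

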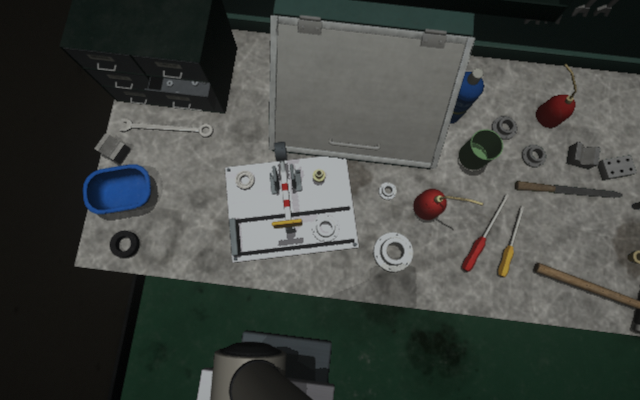

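View pics/scene0.png

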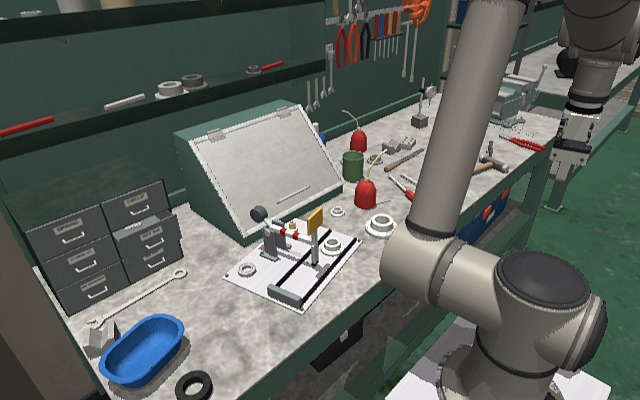

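Top view: the base plate spans about (225–358, 157–260). The yellow plate is at (287,223), the fork at (287,180) and the end stop at (235,238). Hub look-alikes are the flanged ring in the lane at (326,229), a big one at (394,252) and a small one at (388,190). The lane one is the middle-sized, so I choose it. I'll measure the lane next and check the choice in a crop.

```bash
python3 - <<'E'
from h import *
im=cv2.imread("pics/top0.png"); hsv=cv2.cvtColor(im,cv2.COLOR_BGR2HSV)
# plate: bright, low-sat in ROI
roi=np.zeros(im.shape[:2],np.uint8); roi[150:268,215:368]=255
m=((hsv[...,2]>150)&(hsv[...,1]<40)).astype(np.uint8)*255&roi
m=cv2.morphologyEx(m,cv2.MORPH_OPEN,np.ones((3,3)))
cs,_=cv2.findContours(m,cv2.RETR_EXTERNAL,2)
pts=np.vstack([c for c in cs if cv2.contourArea(c)>150])
hull=cv2.convexHull(pts)
P=np.array([onz("top",*p[0],.006)[:2] for p in hull],np.float32)
r=cv2.minAreaRect(P);print("plate rect",r);print(np.round(cv2.boxPoints(r),4))
ap=cv2.approxPolyDP(hull,5,True);print(ap[:,0].tolist());print([onz("top",*p[0],.006).round(4).tolist()for p in ap])
y=((hsv[...,0]>15)&(hsv[...,0]<32)&(hsv[...,1]>120)&(hsv[...,2]>80)).astype(np.uint8)*255&roi
for c in cv2.findContours(y,0,2)[0]:
    if cv2.contourArea(c)>20:
        rr=cv2.minAreaRect(c);print("yellow",rr,onz("top",*rr[0],.17).round(4))
for n,(u,v) in dict(hub=(326,229),big=(394,252),small=(388,190)).items(): print(n,onz("top",u,v,.02).round(3))
c=cv2.resize(im[150:270,215:415],None,fx=4,fy=4,interpolation=cv2.INTER_CUBIC);cv2.imwrite("pics/crop1.png",c)
E
```

```text
plate rect ((0.5688608884811401, 0.0006656497716903687), (0.24633173644542694, 0.3162471354007721), 13.716261863708496)
[[ 0.4117  0.1251]
 [ 0.4867 -0.1822]
 [ 0.726  -0.1237]
 [ 0.651   0.1835]]
[[356, 238], [351, 247], [238, 260], [226, 172], [307, 158], [345, 160]]
[[0.507, -0.1761, 0.006], [0.4828, -0.1659, 0.006], [0.4164, 0.1112, 0.006], [0.6383, 0.1787, 0.006], [0.7022, -0.0266, 0.006], [0.709, -0.1266, 0.006]]
yellow ((286.0692443847656, 222.0538787841797), (3.348937749862671, 28.403953552246094), 82.87498474121094) [ 0.5007 -0.0097  0.17  ]
hub [ 0.519 -0.098  0.02 ]
big [ 0.482 -0.272  0.02 ]
small [ 0.638 -0.244  0.02 ]
```

View pics/crop1.png

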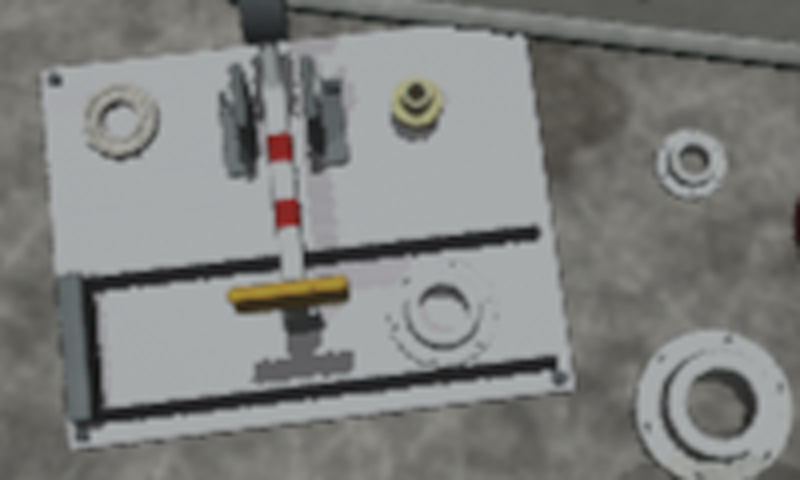

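The crop shows the chosen hub lying between the two rails at (440,312) crop, about (325,228) full. It's plainly between the small ring (690,160) and the big one (715,405) in size. The gate is closed. I'll get the lane frame from the rails and the plate corners.

```bash
python3 - <<'E'
from h import *
im=cv2.imread("pics/top0.png"); g=cv2.cvtColor(im,cv2.COLOR_BGR2GRAY).astype(float)
f=lambda c:((c[0]+.5)/4-.5+215,(c[1]+.5)/4-.5+150)
# rail centre lines: darkness-weighted row per column
L=[]
for a,b in (((95,417),(555,362)),((90,283),(540,233))):
    a,b=f(a),f(b);P=[]
    for u in np.arange(int(a[0])+4,int(b[0])-3):
        v0=a[1]+(u-a[0])*(b[1]-a[1])/(b[0]-a[0])
        vs=np.arange(int(round(v0))-3,int(round(v0))+4);w=np.clip(110-g[vs,u],0,None)
        if w.sum()>60:P.append(onz("top",u,(w*vs).sum()/w.sum(),.016)[:2])
    P=np.array(P,np.float32);vx,vy,x0,y0=cv2.fitLine(P,cv2.DIST_HUBER,0,.001,.001).ravel()
    if vy<0:vx,vy=-vx,-vy
    L.append((np.array([vx,vy]),np.array([x0,y0])));print("yaw",np.arctan2(-vx,vy),x0,y0,len(P))
yaw=np.mean([np.arctan2(-d[0],d[1]) for d,_ in L]);ex=np.array([np.cos(yaw),np.sin(yaw)]);ey=np.array([-ex[1],ex[0]])
print("yaw",yaw,"rail gap",(L[1][1]-L[0][1])@ex)
xm=np.mean([p@ex for _,p in L])
C=np.array([onz("top",*f(c),.006)[:2] for c in((42,70),(525,32),(575,390),(75,450))])
print("corners lane x",C@ex-xm,"y",C@ey,"sizes",np.linalg.norm(np.roll(C,-1,0)-C,axis=1))
stop=np.array([onz("top",*f(c),.036)[:2] for c in((95,300),(101,405))]);print("stop face y",stop@ey)
re=np.array([onz("top",*f(c),.016)[:2] for c in((540,233),(557,362))]);print("rail ends y",re@ey)
yp=onz("top",286.07,222.05,.179)[:2];print("yellow top",yp@ex-xm,yp@ey)
hb=onz("top",*f((440,312)),.025)[:2];print("hub",hb@ex-xm,hb@ey,hb)
for n,c,z in(("bear",(120,120),.017),("brass",(416,90),.05)):
    p=onz("top",*f(c),z)[:2];print(n,p@ex-xm,p@ey)
print("xm",xm)
E
```

```text
yaw 0.23957296 0.46490026 -0.027913913 108
yaw 0.23937698 0.5384502 0.022972537 99
yaw 0.23947497 rail gap 0.0835209
corners lane x [ 0.18922481  0.17815806 -0.05955049 -0.05979692] y [ 0.02355292 -0.29433589 -0.29408235  0.02109846] sizes [0.31808138 0.23770868 0.3151809  0.24903382]
stop face y [-0.0039435  -0.00243515]
rail ends y [-0.28469205 -0.28410692]
yellow top -0.004200499840472216 -0.12866264219903553
hub -0.003092601810785356 -0.21487939552484514 [ 0.52084495 -0.09402195]
bear 0.14619222599438275 -0.025950368182671615
brass 0.13418291577282437 -0.2160651148647193
xm 0.48677272
```

```bash
cat >> h.py <<'E'
YAW=.2395;ex=np.array([np.cos(YAW),np.sin(YAW)]);ey=np.array([-ex[1],ex[0]]);O=.4868*ex-.130*ey
def lane2w(x,y,z): return np.append(O+x*ex+y*ey,z)
def w2lane(p): return np.array([(p[:2]-O)@ex,(p[:2]-O)@ey,p[2]])
def go(x,y,z):
    "translation, twist to lane x,y and TCP height z, tool down, jaws along lane y"
    s=robot.observe();r=R.from_euler("xyz",s["tool_rot"]);p=np.array(s["tool_pos"])
    best=None
    for sg in(1,-1):
        X=np.array([0,0,-1.]);Z=sg*np.append(ey,0);M=R.from_matrix(np.c_[X,np.cross(Z,X),Z])
        tw=(r.inv()*M).as_rotvec()
        if best is None or np.linalg.norm(tw)<np.linalg.norm(best):best=tw
    print("t",s["time"],"lane",w2lane(p).round(4),"F",np.round(s["contact_force"],1),"op",round(s["opening"],4))
    print(" ->",(x,y,z),"trans",r.inv().apply(lane2w(x,y,z)-p).round(4),"twist",best.round(3), "q6",round(s["qpos"][5],2))
E
python3 -c "
from h import *
print(O);go(-.08,0,.26)
r=R.from_euler('xyz',robot.observe()['tool_rot']).as_matrix();print(r.round(2))"
```

```text
[ 0.50374332 -0.01081217]
t 0.1 lane [-0.4939 -0.3946  0.2511] F [-0.3 -0.5  0.5] op 0.0916
 -> (-0.08, 0, 0.26) trans [-0.0083  0.4085 -0.4003] twist [-0.014 -0.001 -0.   ] q6 -0.15
[[-0.    0.97  0.22]
 [ 0.    0.22 -0.97]
 [-1.    0.   -0.  ]]
```

```bash
python3 -m creep '[{"translation":[-0.008,0.2,-0.2],"twist":[-0.014,0,0],"hand":0},{"translation":[-0.008,0.2,-0.2],"twist":[-0.014,0,0],"hand":0},{"translation":[-0.008,0.2,-0.2],"twist":[-0.014,0,0],"hand":0},{"translation":[-0.008,0.2,-0.2],"twist":[-0.014,0,0],"hand":0},{"translation":[-0.008,0.2,-0.2],"twist":[-0.014,0,0],"hand":0}]' 20; python3 -c "
from h import *
go(-.08,0,.26)"
```

```text
time: 0.6
tool_pos: [0.2506, -0.2979, 0.2584]
tool_rot: [2.962, 1.569, 1.63]
contact_force: [1.0, -0.7, 0.1]
opening: 0.0564
t 0.6 lane [-0.3141 -0.2188  0.2584] F [ 1.  -0.7  0.1] op 0.0564
 -> (-0.08, 0, 0.26) trans [-0.0012  0.234  -0.2189] twist [-0.    -0.002 -0.   ] q6 0.26
```

```bash
for i in 1; do python3 -m creep '[{"translation":[0,0.234,-0.219],"twist":[0,0,0],"hand":0},{"translation":[0,0.234,-0.219],"twist":[0,0,0],"hand":0},{"translation":[0,0.234,-0.219],"twist":[0,0,0],"hand":0},{"translation":[0,0.234,-0.219],"twist":[0,0,0],"hand":0},{"translation":[0,0.234,-0.219],"twist":[0,0,0],"hand":0}]'; done; python3 -c "
from h import *
go(-.08,0,.171)"
```

```text
time: 1.1
tool_pos: [0.3871, -0.0883, 0.2588]
tool_rot: [2.865, 1.569, 1.533]
contact_force: [0.7, -1.5, -0.1]
opening: 0.0167
t 1.1 lane [-0.1317 -0.0476  0.2588] F [ 0.7 -1.5 -0.1] op 0.0167
 -> (-0.08, 0, 0.171) trans [ 0.0879  0.0516 -0.0475] twist [-0.001 -0.002 -0.   ] q6 0.91
```

```bash
python3 -m creep '[{"translation":[0,0.052,-0.048],"twist":[0,-0.002,0],"hand":0},{"translation":[0.03,0.052,-0.048],"twist":[0,-0.002,0],"hand":0},{"translation":[0.088,0.052,-0.048],"twist":[0,-0.002,0],"hand":0},{"translation":[0.088,0.052,-0.048],"twist":[0,-0.002,0],"hand":0},{"translation":[0.088,0.052,-0.048],"twist":[0,-0.002,0],"hand":0}]'; python3 - <<'E'
from h import *
go(-.022,0,.171)
cv2.imwrite("pics/s1.png",robot.read_camera("scene")[170:330,200:400].repeat(3,0).repeat(3,1)); cv2.imwrite("pics/t1.png",robot.read_camera("top"))
E
```

```text
time: 1.6
tool_pos: [0.4253, -0.0292, 0.1701]
tool_rot: [-1.957, 1.567, 2.995]
contact_force: [0.5, 0.6, 0.1]
opening: 0.0003
t 1.6 lane [-0.0805  0.0008  0.1701] F [0.5 0.6 0.1] op 0.0003
 -> (-0.022, 0, 0.171) trans [-0.0011  0.0585  0.0007] twist [-0.001 -0.001  0.003] q6 1.08
```

View pics/s1.png

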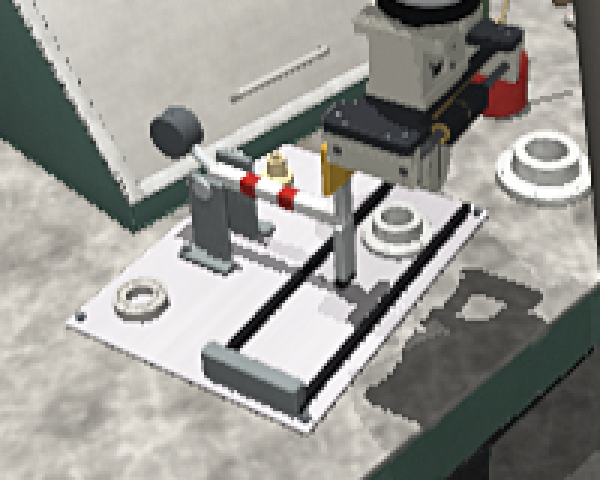

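The fingers stand shut in front of the yellow plate (plate about (335,170) in the crop, fingers about (420,170)), with the body clear above it. Next I make contact, then follow the arc.

```bash
python3 -m creep '[{"translation":[0,0.045,0],"twist":[0,0,0],"hand":0},{"translation":[0,0.058,0],"twist":[0,0,0],"hand":0},{"translation":[-0.001,0.064,0],"twist":[0,0,0],"hand":0},{"translation":[-0.014,0.070,0],"twist":[0,0,0],"hand":0},{"translation":[-0.027,0.078,0],"twist":[0,0,0],"hand":0}]'; python3 -c "
from h import *
go(.017,0,.220)"
```

```text
time: 2.2
tool_pos: [0.5009, -0.0133, 0.2019]
tool_rot: [-0.599, 1.568, -1.933]
contact_force: [-5.9, -2.8, 3.6]
opening: 0.0004
t 2.2 lane [-0.0033 -0.0017  0.2019] F [-5.9 -2.8  3.6] op 0.0004
 -> (0.017, 0, 0.22) trans [-0.0182  0.0203 -0.0017] twist [-0.003  0.003  0.002] q6 1.16
```

```bash
python3 -m creep '[{"translation":[-0.007,0.010,0],"twist":[0,0,0],"hand":0},{"translation":[-0.018,0.020,0],"twist":[0,0,0],"hand":0},{"translation":[-0.028,0.032,0],"twist":[0,0,0],"hand":0},{"translation":[-0.036,0.044,0],"twist":[0,0,0],"hand":0},{"translation":[-0.044,0.057,0],"twist":[0,0,0],"hand":0}]'; python3 -c "
from h import *
go(.0674,0,.2518)"
```

```text
time: 2.7
tool_pos: [0.5569, -0.0004, 0.2492]
tool_rot: [0.433, 1.567, -0.902]
contact_force: [1.4, 0.1, 0.1]
opening: 0.0006
t 2.7 lane [ 0.0541 -0.0025  0.2492] F [1.4 0.1 0.1] op 0.0006
 -> (0.0674, 0, 0.2518) trans [-0.0026  0.0132 -0.0025] twist [-0.005  0.004 -0.002] q6 1.2
```

```bash
python3 -m creep '[{"translation":[-0.003,0.013,0],"twist":[0,0,0],"hand":0},{"translation":[-0.007,0.027,0],"twist":[0,0,0],"hand":0},{"translation":[-0.010,0.042,0],"twist":[0,0,0],"hand":0},{"translation":[-0.012,0.055,0],"twist":[0,0,0],"hand":0},{"translation":[-0.012,0.055,0],"twist":[0,0,0],"hand":0}]'; python3 - <<'E'
from h import *
go(-.05,0,.30)
cv2.imwrite("pics/s2.png",robot.read_camera("scene")[150:330,200:400].repeat(3,0).repeat(3,1))
E
```

```text
time: 3.2
tool_pos: [0.6119, 0.0118, 0.2639]
tool_rot: [0.879, 1.563, -0.457]
contact_force: [-0.5, -0.9, 0.1]
opening: 0.0002
t 3.2 lane [ 0.1104 -0.0037  0.2639] F [-0.5 -0.9  0.1] op 0.0002
 -> (-0.05, 0, 0.3) trans [-0.0371 -0.1602 -0.0026] twist [-0.005  0.005 -0.006] q6 1.23
```

View pics/s2.png

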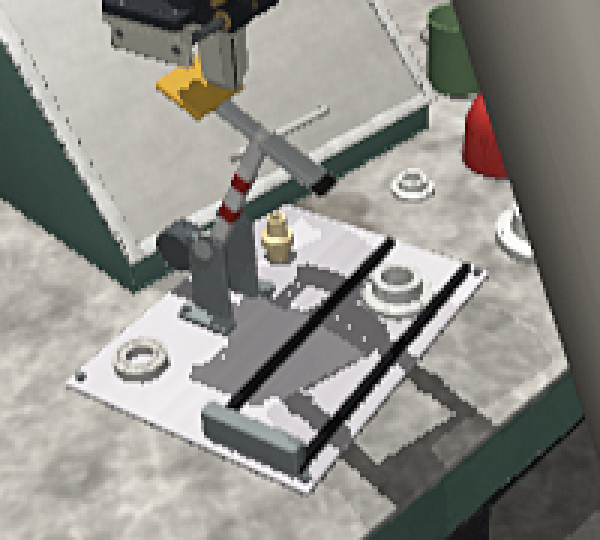

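The arm stands well past balance (arm up, plate at (200,85), blade tip at (320,185) pointing at the robot). The fingertips are just above the plate and the hub is unmoved at (395,285). I'll lift straight up first, clear of the blade, then back off.

```bash
python3 -m creep '[{"translation":[-0.04,0,0],"twist":[0,0,0],"hand":0},{"translation":[-0.07,0,-0.002],"twist":[-0.005,0.005,-0.006],"hand":0},{"translation":[-0.07,-0.05,-0.002],"twist":[-0.005,0.005,-0.006],"hand":0},{"translation":[-0.07,-0.10,-0.002],"twist":[-0.005,0.005,-0.006],"hand":0},{"translation":[-0.07,-0.12,-0.002],"twist":[-0.005,0.005,-0.006],"hand":0}]'; python3 - <<'E'
from h import *
go(0,-.160,.15)
cv2.imwrite("pics/s3.png",robot.read_camera("scene")[150:330,200:400].repeat(3,0).repeat(3,1))
E
```

```text
time: 3.75
tool_pos: [0.4891, -0.0146, 0.3338]
tool_rot: [-1.613, 1.569, -2.945]
contact_force: [0.4, 0.9, 0.2]
opening: 0.0004
t 3.75 lane [-1.510e-02 -2.000e-04  3.338e-01] F [0.4 0.9 0.2] op 0.0004
 -> (0, -0.16, 0.15) trans [0.1837 0.0157 0.1598] twist [-0.002 -0.     0.002] q6 1.15
```

View pics/s3.png

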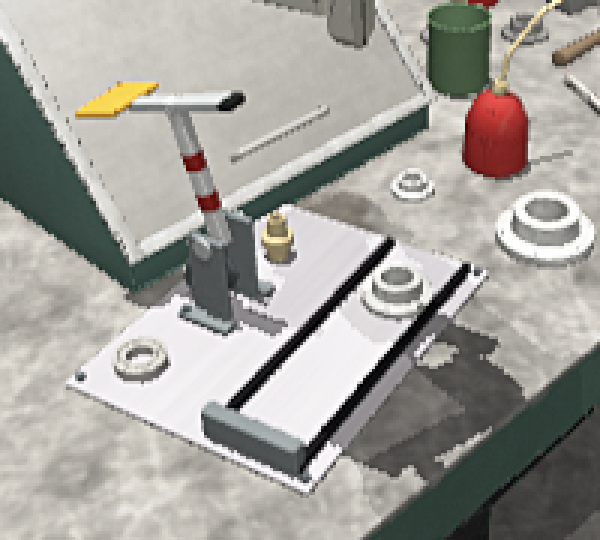

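The arm rests raised (plate at (120,95), level and past vertical) and the hub is still at (395,285). Before descending I'll check the oiler clearance beside the open lane end.

```bash
python3 - <<'E'
from h import *
im=robot.read_camera("top");cv2.imwrite("pics/t3.png",im);hsv=cv2.cvtColor(im,cv2.COLOR_BGR2HSV)
m=(((hsv[...,0]<8)|(hsv[...,0]>172))&(hsv[...,1]>130)&(hsv[...,2]>40)).astype(np.uint8)*255
m[:,:400]=0;m[:170]=0;m[240:]=0;m[:,460:]=0
for c in cv2.findContours(m,0,2)[0]:
    if cv2.contourArea(c)>60:
        print(cv2.boundingRect(c))
        for z in(0,.06,.1):
            P=np.array([w2lane(onz("top",*p[0],z)) for p in c]);print(z,"lane min",P.min(0).round(3),"max",P.max(0).round(3))
for p in [(480,204),(452,228)]: print("spout",[w2lane(onz("top",*p,z)).round(3).tolist() for z in(.1,.18)])
E
```

```text
(414, 189, 32, 30)
0 lane min [-0.007 -0.406  0.   ] max [ 0.069 -0.324  0.   ]
0.06 lane min [-0.015 -0.384  0.06 ] max [ 0.056 -0.307  0.06 ]
0.1 lane min [-0.021 -0.37   0.1  ] max [ 0.048 -0.296  0.1  ]
spout [[-0.001, -0.449, 0.1], [-0.014, -0.413, 0.18]]
spout [[-0.05, -0.373, 0.1], [-0.058, -0.344, 0.18]]
```

```bash
python3 -m creep '[{"translation":[0.02,0.012,0.05],"twist":[0,0,0],"hand":0},{"translation":[0.05,0.012,0.09],"twist":[0,0,0],"hand":0},{"translation":[0.08,0.012,0.13],"twist":[0,0,0],"hand":0},{"translation":[0.12,0.012,0.154],"twist":[0,0,0],"hand":0},{"translation":[0.16,0.012,0.154],"twist":[0,0,0],"hand":0}]'; python3 -c "
from h import *
go(-.003,-.154,.037)"
```

```text
time: 4.35
tool_pos: [0.5398, -0.1655, 0.1734]
tool_rot: [0.57, 1.567, -0.768]
contact_force: [-0.1, 0.9, -0.6]
opening: 0.0006
t 4.35 lane [-0.0017 -0.1588  0.1734] F [-0.1  0.9 -0.6] op 0.0006
 -> (-0.003, -0.154, 0.037) trans [ 0.1364 -0.0016 -0.0052] twist [-0.006  0.003 -0.002] q6 0.91
```

```bash
python3 -m creep '[{"translation":[0.05,-0.002,-0.002],"twist":[-0.006,0.003,-0.002],"hand":0},{"translation":[0.09,-0.002,-0.003],"twist":[-0.006,0.003,-0.002],"hand":0},{"translation":[0.12,-0.002,-0.003],"twist":[-0.006,0.003,-0.002],"hand":0},{"translation":[0.136,-0.002,-0.003],"twist":[-0.006,0.003,-0.002],"hand":0},{"translation":[0.136,-0.002,-0.003],"twist":[-0.006,0.003,-0.002],"hand":0}]'; python3 - <<'E'
from h import *
go(-.003,-.13,.037)
cv2.imwrite("pics/s4.png",robot.read_camera("scene")[150:330,200:400].repeat(3,0).repeat(3,1))
E
```

```text
time: 4.85
tool_pos: [0.5367, -0.1631, 0.035]
tool_rot: [-2.242, 1.566, 2.709]
contact_force: [-0.8, 0.7, 0.2]
opening: 0.0005
t 4.85 lane [-0.0041 -0.1558  0.035 ] F [-0.8  0.7  0.2] op 0.0005
 -> (-0.003, -0.13, 0.037) trans [-0.0019  0.0011 -0.0258] twist [-0.001 -0.003  0.003] q6 0.9
```

View pics/s4.png

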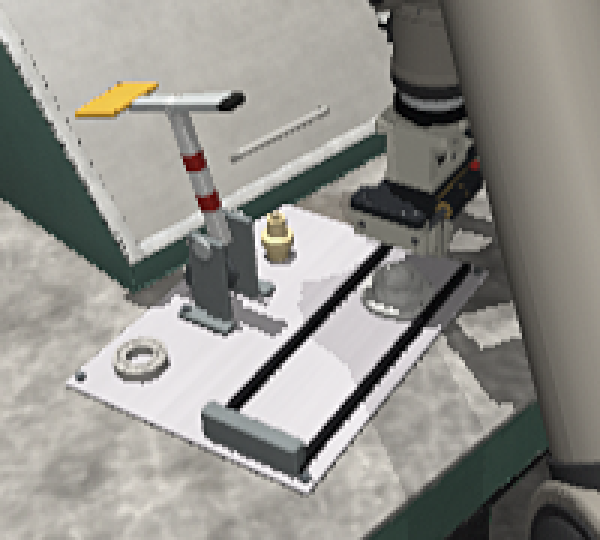

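The fingers are down at the open end behind the hub (hub (398,290)), with the arm still raised. Now I push.

```bash
python3 -m creep '[{"translation":[-0.001,0.001,-0.010],"twist":[0,-0.003,0.003],"hand":0},{"translation":[-0.001,0.001,-0.020],"twist":[0,-0.003,0.003],"hand":0},{"translation":[-0.001,0.001,-0.032],"twist":[0,-0.003,0.003],"hand":0},{"translation":[-0.001,0.001,-0.046],"twist":[0,-0.003,0.003],"hand":0},{"translation":[-0.001,0.001,-0.060],"twist":[0,-0.003,0.003],"hand":0}]'; python3 -c "
from h import *
go(0,-.03,.036)"
```

```text
time: 5.4
tool_pos: [0.5247, -0.104, 0.0386]
tool_rot: [0.791, 1.566, -0.54]
contact_force: [0.7, -2.7, 1.8]
opening: 0.0004
t 5.4 lane [-0.0017 -0.0955  0.0386] F [ 0.7 -2.7  1.8] op 0.0004
 -> (0, -0.03, 0.036) trans [ 0.0024  0.0017 -0.0656] twist [ 0.     0.004 -0.004] q6 0.99
```

```bash
python3 -m creep '[{"translation":[0.003,0.001,-0.012],"twist":[0,0.004,-0.004],"hand":0},{"translation":[0.003,0.001,-0.026],"twist":[0,0.004,-0.004],"hand":0},{"translation":[0.003,0.001,-0.040],"twist":[0,0.004,-0.004],"hand":0},{"translation":[0.003,0.001,-0.054],"twist":[0,0.004,-0.004],"hand":0},{"translation":[0.003,0.001,-0.066],"twist":[0,0.004,-0.004],"hand":0}]'; python3 - <<'E'
from h import *
go(0,.03,.035)
cv2.imwrite("pics/s5.png",robot.read_camera("scene")[150:330,200:400].repeat(3,0).repeat(3,1))
E
```

```text
time: 5.9
tool_pos: [0.5106, -0.0389, 0.036]
tool_rot: [0.99, 1.569, -0.341]
contact_force: [1.3, -3.4, 5.9]
opening: 0.0004
t 5.9 lane [-0.     -0.0289  0.036 ] F [ 1.3 -3.4  5.9] op 0.0004
 -> (0, 0.03, 0.035) trans [ 0.001   0.0001 -0.0589] twist [ 0.001  0.001 -0.001] q6 1.11
```

View pics/s5.png

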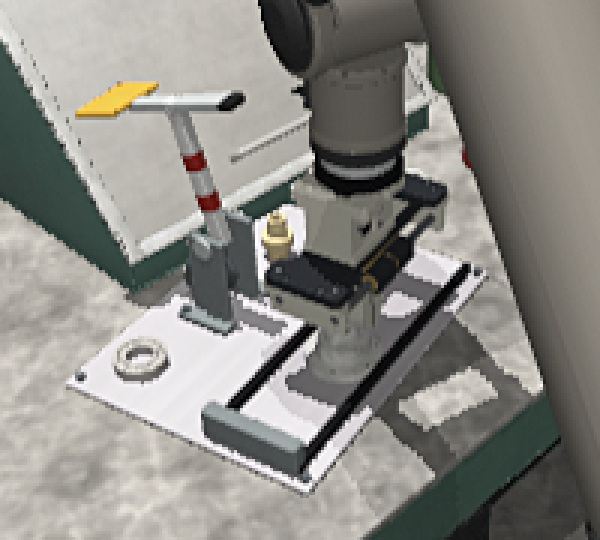

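The hub (345,355) is sliding ahead of the fingers and the arm is still raised. I'll ease the tips up about 1 mm because of the upward force, and continue.

```bash
python3 -m creep '[{"translation":[-0.001,0,-0.010],"twist":[0,0,0],"hand":0},{"translation":[-0.001,0,-0.022],"twist":[0,0,0],"hand":0},{"translation":[-0.001,0,-0.034],"twist":[0,0,0],"hand":0},{"translation":[-0.001,0,-0.046],"twist":[0,0,0],"hand":0},{"translation":[-0.001,0,-0.056],"twist":[0,0,0],"hand":0}]'; python3 - <<'E'
from h import *
go(0,.043,.037)
u=(200+345/3,150+355/3);print(w2lane(onz("scene",*u,.02)))
E
```

```text
time: 6.45
tool_pos: [0.4958, 0.0183, 0.0367]
tool_rot: [-2.632, 1.57, 2.321]
contact_force: [0.5, -2.2, 1.1]
opening: 0.0005
t 6.45 lane [-0.0008  0.0302  0.0367] F [ 0.5 -2.2  1.1] op 0.0005
 -> (0, 0.043, 0.037) trans [-0.0003  0.0009 -0.0128] twist [ 0.001 -0.001  0.   ] q6 1.21
[-0.01278937  0.02227744  0.02      ]
```

Slow final approach, 3 mm per row, watching the force.

```bash
python3 -m creep '[{"translation":[0,0,-0.003],"twist":[0,0,0],"hand":0},{"translation":[0,0,-0.006],"twist":[0,0,0],"hand":0},{"translation":[0,0,-0.009],"twist":[0,0,0],"hand":0},{"translation":[0,0,-0.011],"twist":[0,0,0],"hand":0},{"translation":[0,0,-0.011],"twist":[0,0,0],"hand":0}]'; python3 -c "
from h import *
go(0,.043,.037)"
```

```text
time: 6.95
tool_pos: [0.493, 0.0292, 0.0366]
tool_rot: [-2.646, 1.569, 2.307]
contact_force: [0.2, -0.5, 0.5]
opening: 0.0005
t 6.95 lane [-0.0009  0.0414  0.0366] F [ 0.2 -0.5  0.5] op 0.0005
 -> (0, 0.043, 0.037) trans [-0.0004  0.0009 -0.0016] twist [ 0.001 -0.001  0.001] q6 1.23
```

```bash
python3 -m creep '[{"translation":[0,0,-0.002],"twist":[0,0,0],"hand":0},{"translation":[0,0,-0.004],"twist":[0,0,0],"hand":0},{"translation":[0,0,-0.005],"twist":[0,0,0],"hand":0},{"translation":[0,0,-0.006],"twist":[0,0,0],"hand":0},{"translation":[0,0,-0.006],"twist":[0,0,0],"hand":0}]'; python3 -c "
from h import *
go(0,.043,.037)"
```

```text
time: 7.45
tool_pos: [0.4916, 0.0351, 0.0366]
tool_rot: [-2.641, 1.569, 2.313]
contact_force: [0.2, -1.6, 0.8]
opening: 0.0003
t 7.45 lane [-0.0009  0.0475  0.0366] F [ 0.2 -1.6  0.8] op 0.0003
 -> (0, 0.043, 0.037) trans [-0.0004  0.0009  0.0045] twist [ 0.001 -0.001  0.001] q6 1.24
```

```bash
python3 -m creep '[{"translation":[0,0,-0.002],"twist":[0,0,0],"hand":0},{"translation":[0,0,-0.004],"twist":[0,0,0],"hand":0},{"translation":[0,0,-0.005],"twist":[0,0,0],"hand":0},{"translation":[0,0,-0.005],"twist":[0,0,0],"hand":0}]'; python3 - <<'E'
from h import *
go(0,.043,.037)
cv2.imwrite("pics/s6.png",cv2.resize(robot.read_camera("scene")[230:320,240:360],None,fx=6,fy=6,interpolation=cv2.INTER_CUBIC))
E
```

```text
time: 7.85
tool_pos: [0.4903, 0.0402, 0.0366]
tool_rot: [-2.651, 1.569, 2.302]
contact_force: [0.2, -0.0, 0.5]
opening: 0.0004
t 7.85 lane [-0.001   0.0528  0.0366] F [ 0.2 -0.   0.5] op 0.0004
 -> (0, 0.043, 0.037) trans [-0.0004  0.001   0.0098] twist [ 0.001 -0.001  0.001] q6 1.25
```

View pics/s6.png

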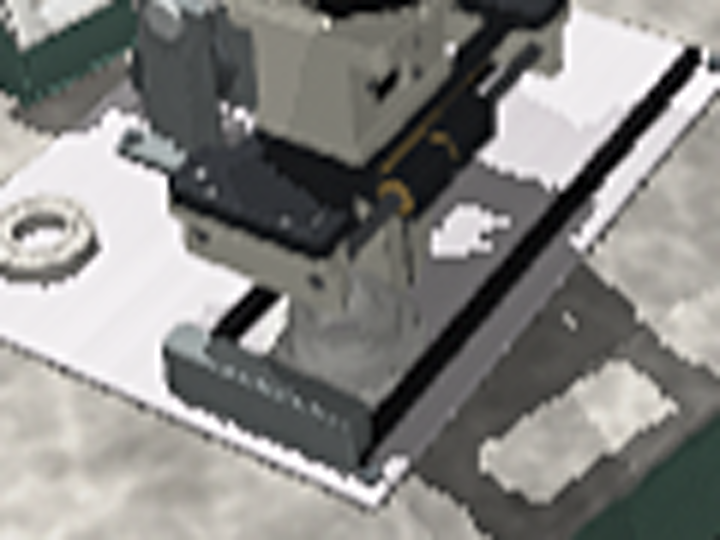

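The hub (350,320) sits close to the stop face, partly hidden by it. There is no stop force yet, so I continue in small steps.

```bash
python3 -m creep '[{"translation":[0,0,-0.002],"twist":[0,0,0],"hand":0},{"translation":[0,0,-0.004],"twist":[0,0,0],"hand":0},{"translation":[0,0,-0.005],"twist":[0,0,0],"hand":0},{"translation":[0,0,-0.005],"twist":[0,0,0],"hand":0}]'; python3 -c "
from h import *
go(0,.06,.037)"
```

```text
time: 8.3
tool_pos: [0.489, 0.0453, 0.0366]
tool_rot: [-2.638, 1.569, 2.315]
contact_force: [-0.1, -1.0, -0.0]
opening: 0.0005
t 8.3 lane [-0.001   0.058   0.0366] F [-0.1 -1.  -0. ] op 0.0005
 -> (0, 0.06, 0.037) trans [-0.0004  0.001  -0.002 ] twist [ 0.001 -0.002  0.001] q6 1.26
```

```bash
python3 -m creep '[{"translation":[0,0,-0.002],"twist":[0,0,0],"hand":0},{"translation":[0,0,-0.003],"twist":[0,0,0],"hand":0},{"translation":[0,0,-0.004],"twist":[0,0,0],"hand":0},{"translation":[0,0,-0.004],"twist":[0,0,0],"hand":0}]'; python3 -c "
from h import *
go(0,.06,.037)"
```

```text
time: 8.7
tool_pos: [0.4899, 0.0472, 0.0372]
tool_rot: [0.842, 1.568, -0.487]
contact_force: [2.2, -14.3, 1.0]
opening: 0.0006
t 8.7 lane [0.0003 0.0597 0.0372] F [  2.2 -14.3   1. ] op 0.0006
 -> (0, 0.06, 0.037) trans [ 0.0002 -0.0003 -0.0003] twist [ 0.002  0.002 -0.002] q6 1.27
```

Stop contact is clear: 14 N. I'll retreat along the lane first, then up and clear.

```bash
python3 -m creep '[{"translation":[0,0,0.010],"twist":[0,0,0],"hand":0},{"translation":[0,0,0.030],"twist":[0,0,0],"hand":0},{"translation":[0,0,0.050],"twist":[0,0,0],"hand":0},{"translation":[-0.03,0,0.080],"twist":[0,0,0],"hand":0},{"translation":[-0.06,0,0.120],"twist":[0,0,0],"hand":0}]'; python3 -m creep '[{"translation":[-0.02,0,0.05],"twist":[0,0,0],"hand":0},{"translation":[-0.04,0,0.08],"twist":[0,0,0],"hand":0},{"translation":[-0.06,-0.02,0.09],"twist":[0,0,0],"hand":0},{"translation":[-0.08,-0.05,0.09],"twist":[0,0,0],"hand":0},{"translation":[-0.08,-0.05,0.09],"twist":[0,0,0],"hand":0}]'; python3 - <<'E'
from h import *
go(0,.06,.037)
im=robot.read_camera("top");cv2.imwrite("pics/t7.png",im)
a=cv2.resize(im[150:270,215:365],(600,480),interpolation=cv2.INTER_CUBIC)
cv2.imwrite("pics/c7.png",a)
cv2.imwrite("pics/s7.png",cv2.resize(robot.read_camera("scene")[150:330,200:400],None,fx=3,fy=3,interpolation=cv2.INTER_CUBIC))
E
```

```text
time: 9.2
tool_pos: [0.5174, -0.069, 0.0973]
tool_rot: [-2.262, 1.57, 2.694]
contact_force: [1.8, -0.4, -0.5]
opening: 0.0006
time: 9.7
tool_pos: [0.4891, -0.1696, 0.1793]
tool_rot: [0.873, 1.57, -0.457]
contact_force: [-0.2, -0.0, -0.4]
opening: 0.0005
t 9.7 lane [-0.0519 -0.1508  0.1793] F [-0.2 -0.  -0.4] op 0.0005
 -> (0, 0.06, 0.037) trans [ 0.1422  0.0522 -0.2108] twist [ 0.002  0.    -0.   ] q6 0.85
```

View pics/c7.png

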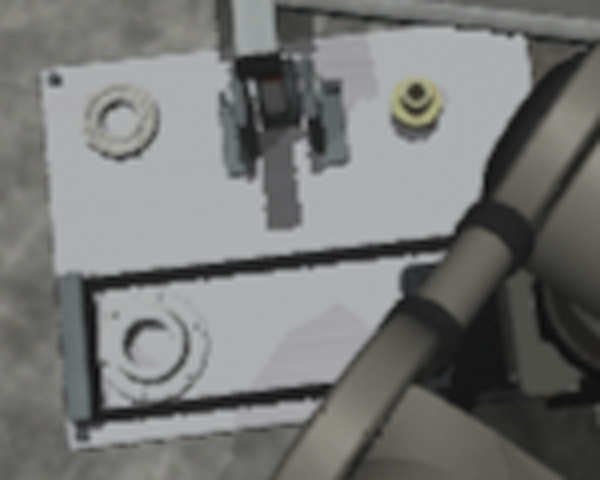

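View pics/s7.png

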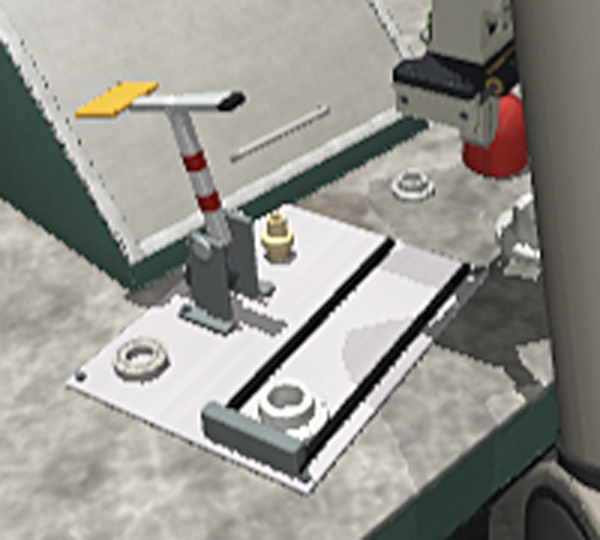

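The hub lies flat against the end stop: boss at (155,343) in the top crop, with its flange edge at the dark stop face (x about 98). The arm is raised and the bearing, brass fitting and oiler are in place. A numeric check:

```bash
python3 - <<'E'
from h import *
f=lambda c:((c[0]+.5)/4-.5+215,(c[1]+.5)/4-.5+150)
h=w2lane(onz("top",*f((155,344)),.028));print("hub (top of boss/bore)",h.round(4))
fe=[w2lane(onz("top",*f(c),.014)).round(4) for c in((209,338),(99,352))];print("flange far edge (expect y 62), near stop (130)",fe)
g=lambda c:(200+(c[0]+.5)/3-.5,150+(c[1]+.5)/3-.5)
print("scene bore",w2lane(onz("scene",*g((288,395)),.030)).round(4))
print("stop",[w2lane(onz("top",*f(c),.036)).round(4).tolist() for c in((93,300),(99,405))])
a=cv2.imread("pics/top0.png").astype(int);b=cv2.imread("pics/t7.png").astype(int)
for n,(u,v) in dict(bear=(245,180),brass=(319,176)).items(): print(n,"mean diff",np.abs(a-b)[v-10:v+11,u-10:u+11].mean().round(2))
E
```

```text
hub (top of boss/bore) [-0.0026  0.0928  0.028 ]
flange far edge (expect y 62), near stop (130) [array([-0.0008,  0.0607,  0.014 ]), array([-0.0015,  0.13  ,  0.014 ])]
scene bore [-0.0025  0.0956  0.03  ]
stop [[0.0279, 0.1273, 0.036], [-0.037, 0.1288, 0.036]]
bear mean diff 3.93
brass mean diff 3.42
```

```bash
python3 -c "
from h import *
s=robot.observe();print(s['time'],s['contact_force'],abs(s['qvel']).max());print(robot.hand_in())"
```

```text
9.8 [ 0.12486474  0.78762047 -0.13256373] 0.030263954534734336
the job is handed in; nothing more can be done
None
```

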